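Balance the loaded centrifuge rotor

ROBOT

A 6-joint arm with a two-finger parallel gripper is mounted at the origin on a cart in front of the work surface, level with it; the furniture and walls round the work are solid. World frame = base frame: x ahead of the robot, y to its left, z up, the work surface at z = 0. Lengths are in m, angles in rad, forces in N, time in s.
With the tool pointing down it reaches from about 0.275 to 0.725 m from the base axis. Payload 5.6 kg.
Tool frame: the origin (TCP) lies on the centre line of the jaws, within the pads' length; the fingertips stand 17 mm ahead of it and the grasp point (between the pads) lies 2 mm behind it; z points along the fingers, y is the direction in which the jaws open and shut (so a half turn about z gives the same grasp; the last joint's range is limited). The gripper opens to 85 mm and grips with 20 to 120 N. Pads are 22 mm wide; open, the fingers measure 114 mm over their backs; the gripper's body (76 mm by 85 mm) begins 54 mm behind the grasp point. The pads swing forward as they close: fully open they stand 13 mm farther back than shut.
Start: joints at [1.399, 0.255, 0.108, 0, -1.424, -0.285], TCP at [0.243, 0.494, 0.248] pointing down, gripper open.
Joint ranges: [-2.95, 2.95], [-1.21, 1.97], [-1.09, 1.5], [-2.87, 1.71], [-2.94, -0.07], [-3.05, 3.05]. Speed limits (rad/s): [2.57, 2.57, 3.14, 3.14, 3.14, 3.14].

INTERFACE

Orientations are given as a unit quaternion [x, y, z, w].
In Python, from station import r, command_gripper, state, imaging, job_done gives the robot as it stands. Calls block until the motion is done:
- r.move_pose(position, orientation): joint-space move of the TCP to a pose.
- r.movel(position, feed=0.15, frame=None, max_force=None): straight line of the TCP; frame=None keeps the orientation; feed is the mean speed in m/s. With max_force (N) it stops when the force on the tool has changed by that much, and returns True; else False.
- r.set_joints(angles): joint-space move.
- command_gripper(opening, squeeze=None): finger opening in m; squeeze is the grip in N (None keeps the last); returns when the fingers have stopped.
- r.dwell(seconds).
- r.solve_ik(position, orientation): joint angles nearest the present ones, or None.
- state(): the state.
- imaging.get_image(name): name is "scene" or "side" or "wrist"; returns the picture (384x512x3 uint8, red, green, blue); there is no depth.
- imaging.camera_model(name): a dict with "K" (3x3 intrinsics, pixels), "pose" (4x4, takes a point from camera to world coordinates); the wrist camera has in their place "tool_from_camera" (4x4, takes a point from camera to tool coordinates, whose origin is the TCP and whose axes are the flange's). Camera axes: x right, y down, z forward; pixel columns grow to the right and rows downward; lengths in m; the calibration is good to about 2 mm. A picture is of the moment at which its call begins: read the wrist's pose just before it. camera_model takes no time and is no camera call.
A pose or a line that the arm cannot do raises r.Unreachable and nothing moves.
- job_done(): hands the job in, once; it reports no verdict.
The state is a dict: "clock": time; "qpos": joint angles; "joint_velocities": joint speeds; "tau": joint torques, N m; "position": TCP position; "eef_rot": TCP orientation; "wrist_force": force on the tool from outside, world axes, zero at the start; "moment": the same for the moment, N m; "gripper_width": finger opening in m.
Only numpy, scipy, OpenCV 4.12 (cv2) and the standard library are available. Lean on these libraries where they do the work, as an engineer would, in place of code of your own. Each camera call takes 0.05 s, during which the arm holds its last target.

TASK

The six bottles in the centrifuge rotor were loaded out of balance. Rearrange them so that every bottle stands straight across the rotor's axis from the other one of its own kind, all six upright and fully down in the buckets; stand a bottle in the empty steel tray while you need its bucket. Lower the bottles in without dropping or tipping them, and leave the beaker and the flask where they are.

Things in the scene. Friction and masses are not known exactly. Their poses are not given: they have to be found in the camera images.
- rotor: six-place centrifuge rotor on a round grey stand, fixed. Origin: on its axis at bench level, z up. Six upright dark buckets, centres on a circle of 86 mm radius, at 0, 60 ... 300 degrees from its x axis. Bucket: bore 54 mm, widening to 60 mm at the mouth (outside 66); rubber floor 21 mm, mouth 60 mm above the bench. Steel locking nut on the axis, 38 mm across, top at 90 mm.
- tall_1: one of two alike: white plastic bottle, the tallest: straight body 44 mm across, flat grey ribbed screw cap 45 mm across from 99 mm up to the top at 118 mm. Flat-bottomed, 160 g. Origin: centre of its underside, z up. Starts in a rotor bucket.
- tall_2: one of two alike: white plastic bottle, the tallest: straight body 44 mm across, flat grey ribbed screw cap 45 mm across from 99 mm up to the top at 118 mm. Flat-bottomed, 160 g. Origin: centre of its underside, z up. Starts in a rotor bucket.
- canister_1: one of two alike: short stainless-steel canister: body 44 mm across up to 64 mm, flat cap 45 mm across from 66 mm to 77 mm, and on it a round lifting knob 20 mm across from 83 mm to the top at 98 mm. Flat-bottomed, 220 g. Origin: centre of its underside, z up. Starts in a rotor bucket.
- canister_2: one of two alike: short stainless-steel canister: body 44 mm across up to 64 mm, flat cap 45 mm across from 66 mm to 77 mm, and on it a round lifting knob 20 mm across from 83 mm to the top at 98 mm. Flat-bottomed, 220 g. Origin: centre of its underside, z up. Starts in a rotor bucket.
- glass_1: one of two alike: round-shouldered sample bottle: body 46 mm across up to about 70 mm, then shoulders, screw cap 32 mm across from 80 mm up to the top at 100 mm, paper label on its side. Flat-bottomed, 130 g. Origin: centre of its underside, z up. Starts in a rotor bucket.
- glass_2: one of two alike: round-shouldered sample bottle: body 46 mm across up to about 70 mm, then shoulders, screw cap 32 mm across from 80 mm up to the top at 100 mm, paper label on its side. Flat-bottomed, 130 g. Origin: centre of its underside, z up. Starts in a rotor bucket.
- tray: empty shallow steel tray, 96 mm square, fixed on the bench behind the left end of the balance: a free spot where a bottle can stand meanwhile. Floor 3 mm above the bench, rim 9 mm. Origin: centre of its underside.
- left_beaker: small glass beaker, 54 mm across, 63 mm high, on the bench near its front edge; not part of the job. Origin: centre of its underside.
- left_flask: small conical glass flask, 64 mm across, 106 mm high, on the bench behind the rotor at the left; not part of the job. Origin: centre of its underside.
Not all that is in view belongs to the job. Leave any orange look-alike of the canister_1 alone.

How it is judged:
At the end, for the whole second after the job is handed in: All six bottles are released, at rest and upright (within 7 degrees) on their bucket floors (underside within 5 mm), 77 to 95 mm from the rotor's axis, and the two bottles of each kind are in opposite buckets (more than 160 mm apart; opposite bucket centres are 172 mm apart) (z of each of tall_1, tall_2, canister_1, canister_2, glass_1, glass_2 in the frame of rotor below 0.026 m and horizontal distance between tall_1 and rotor between 0.077 and 0.095 m and angle between each of tall_1, tall_2, canister_1, canister_2, glass_1, glass_2's own z axis and vertical below 0.12 rad and linear speed of each of tall_1, tall_2, canister_1, canister_2, glass_1, glass_2 below 0.02 m/s and horizontal distance between tall_2 and rotor between 0.077 and 0.095 m and horizontal distance between canister_1 and rotor between 0.077 and 0.095 m and horizontal distance between canister_2 and rotor between 0.077 and 0.095 m and horizontal distance between glass_1 and rotor between 0.077 and 0.095 m and horizontal distance between glass_2 and rotor between 0.077 and 0.095 m and horizontal distance between tall_1 and tall_2 above 0.16 m and horizontal distance between canister_1 and canister_2 above 0.16 m and horizontal distance between glass_1 and glass_2 above 0.16 m); the robot touches nothing.
It fails at once if a bottle is tipped by more than 35 degrees (angle between any of tall_1, tall_2, canister_1, canister_2, glass_1, glass_2's own z axis and vertical above 0.61 rad).
It fails at once if a bottle is dropped (falls freely for more than about 25 mm) ((linear speed of tall_1 above 0.7 m/s and contact force between the fingers and tall_1 below 0.05 N) or (linear speed of tall_2 above 0.7 m/s and contact force between the fingers and tall_2 below 0.05 N) or (linear speed of canister_1 above 0.7 m/s and contact force between the fingers and canister_1 below 0.05 N) or (linear speed of canister_2 above 0.7 m/s and contact force between the fingers and canister_2 below 0.05 N) or (linear speed of glass_1 above 0.7 m/s and contact force between the fingers and glass_1 below 0.05 N) or (linear speed of glass_2 above 0.7 m/s and contact force between the fingers and glass_2 below 0.05 N)).
It fails at once if the beaker is pushed more than 25 mm or knocked over (distance of left_beaker from where it was at the start of the episode above 0.025 m or angle between left_beaker's own z axis and vertical above 0.4 rad).
It fails at once if the flask is pushed more than 25 mm or knocked over (distance of left_flask from where it was at the start of the episode above 0.025 m or angle between left_flask's own z axis and vertical above 0.4 rad).
It also fails if it takes over 96 s, if anything falls off the work surface, if the arm or the gripper's body presses on something with over 40 N, if the wrist force passes 120 N, or if a joint passes its speed limit or range.

## Working session

There is one attempt and no reset: what is moved stays moved. The work goes in short steps, each a Python script; the robot and the scene stay as the last script left them, time stands still between calls to the robot, and variables do not carry over. Pictures are saved under pics/ and viewed, and the job is handed in when it is done.

```bash
ls; mkdir -p pics; python3 - <<'E'
from station import r, command_gripper, state, imaging, job_done
import cv2, numpy as np
np.set_printoptions(precision=4,suppress=True)
s=state();print(s['clock'],s['position'],s['eef_rot'],s['gripper_width'])
for n in ['scene','side','wrist']:
    im=imaging.get_image(n); cv2.imwrite(f'pics/{n}0.png',im[:,:,::-1])
    m=imaging.camera_model(n)
    for k,v in m.items(): print(n,k,np.array(v).tolist() if not isinstance(v,dict) else v)
print(state()['clock'])
E
```

```text
pics
0.0 [0.2423 0.4932 0.2474] [ 0.974  -0.2264 -0.0002  0.001 ] 0.0855810746428174
scene K [[352.81017598748156, 0.0, 257.98440845984203], [0.0, 352.81017598748156, 198.2948202929377], [0.0, 0.0, 1.0]]
scene pose [[0.5583632545813628, -0.5772296979884485, 0.5958492692732555, 0.030298333419982372], [-0.82955455993159, -0.3957154839750245, 0.394015847192874, -0.12013689993775283], [0.008349133488825593, -0.714293449152781, -0.6997965136147858, 0.6559509215755059], [0.0, 0.0, 0.0, 1.0]]
side K [[370.9128714512198, 0.0, 256.62564149365124], [0.0, 370.9128714512198, 189.19732345797868], [0.0, 0.0, 1.0]]
side pose [[-0.8954357900806015, -0.16042426159792428, 0.4152815937812436, 0.18343526247778102], [-0.44466152562012473, 0.36775401769139865, -0.8167209499608894, 0.9041996998303884], [-0.021699619257308782, -0.915980916156333, -0.400634606295428, 0.4153874743229212], [0.0, 0.0, 0.0, 1.0]]
wrist K [[343.3985511244383, 0.0, 245.37394255449234], [0.0, 343.3985511244383, 194.0475615424992], [0.0, 0.0, 1.0]]
wrist tool_from_camera [[-0.0005916631584478361, -0.9598160301560653, -0.28062936088399143, 0.07113978866977058], [0.9999993813500974, -0.0008322212364470914, 0.0007380428416690213, -8.733932248539134e-07], [-0.0009419310640741159, -0.2806287505999059, 0.9598159287606169, -0.12604701589438286], [0.0, 0.0, 0.0, 1.0]]
0.15
```

View pics/scene0.png

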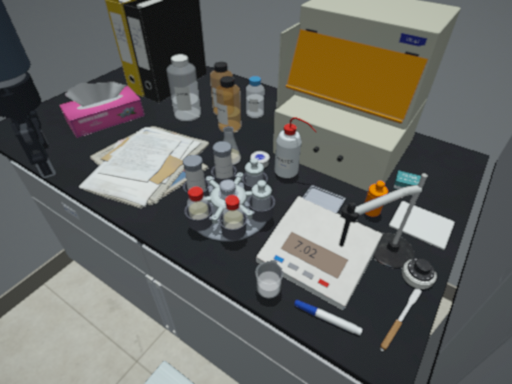

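View pics/side0.png

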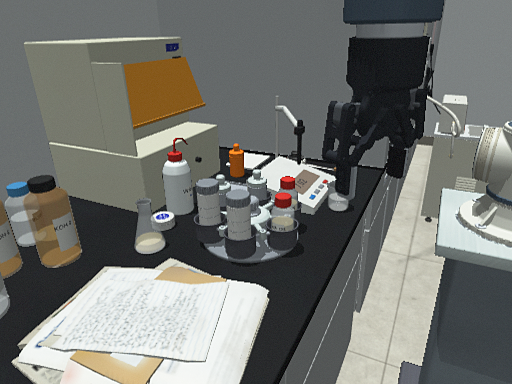

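View pics/wrist0.png

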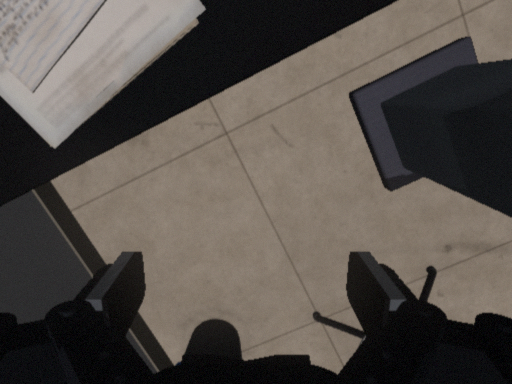

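```bash
python3 - <<'E'
import cv2
a=cv2.imread('pics/scene0.png')[130:260,160:360]
b=cv2.imread('pics/side0.png')[140:270,110:340]
cv2.imwrite('pics/sc_z.png',cv2.resize(a,None,fx=4,fy=4,interpolation=cv2.INTER_CUBIC))
cv2.imwrite('pics/si_z.png',cv2.resize(b,None,fx=3.4,fy=3.4,interpolation=cv2.INTER_CUBIC))
E
```

```text
(no output)
```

View pics/sc_z.png

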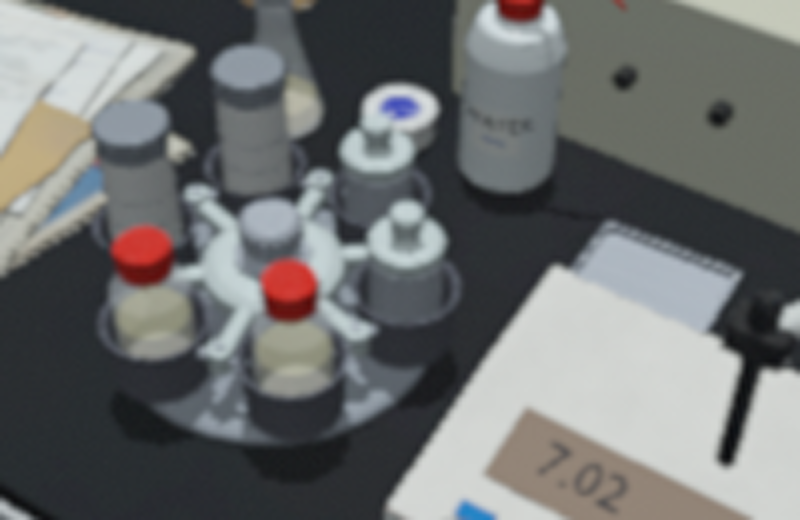

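View pics/si_z.png

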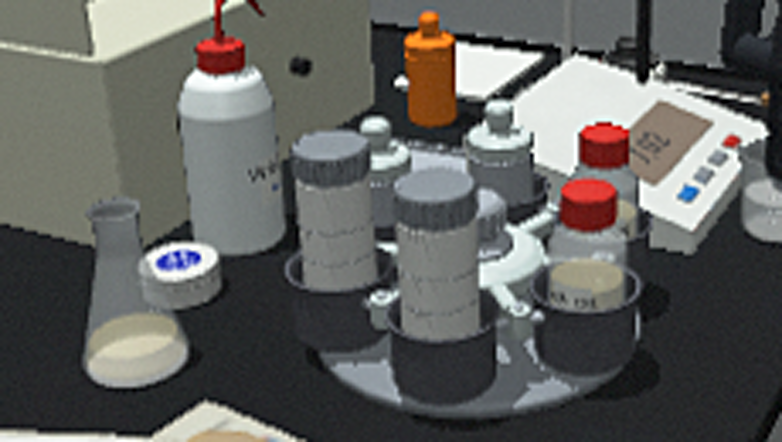

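```bash
cat > h.py <<'E'
from station import r, command_gripper, state, imaging, job_done
import cv2, numpy as np
from scipy.spatial.transform import Rotation as R
np.set_printoptions(precision=4,suppress=True)
def ray(K,P,uv,z):
    K=np.array(K);P=np.array(P)
    d=P[:3,:3]@np.linalg.inv(K)@np.array([uv[0],uv[1],1.]); o=P[:3,3]
    return o+d*(z-o[2])/d[2]
def proj(K,P,p):
    c=np.array(P)[:3,:3].T@(np.asarray(p)-np.array(P)[:3,3]); q=np.array(K)@c; return q[:2]/q[2]
def cam(n): m=imaging.camera_model(n); return m['K'],m['pose']
def wristcam():
    s=state();T=np.eye(4);T[:3,:3]=R.from_quat(s['eef_rot']).as_matrix();T[:3,3]=s['position']
    m=imaging.camera_model('wrist'); return m['K'],T@np.array(m['tool_from_camera'])
E
python3 - <<'E'
from h import *
sc=dict(Ta=(221.75,146.75,.139),Tb=(192.75,160.5,.139),Ga=(195.75,190.25,.121),Gb=(232.5,200,.121),Ca=(254.5,160.5,.119),Cb=(261.75,183,.119),nut=(227.75,183.7,.09))
si=dict(Ta=(207,183.2,.139),Tb=(238.5,195,.139),Ga=(283,196.5,.121),Gb=(288.2,179.7,.121),Cb=(256.8,171.5,.119),Ca=(220.3,177,.119))
for n,d in(('scene',sc),('side',si)):
    K,P=cam(n); pts={k:ray(K,P,v[:2],v[2])[:2] for k,v in d.items()}
    c=np.mean([v for k,v in pts.items() if k!='nut'],0); print(n,'centre',c)
    for k,v in pts.items(): print(k,v,np.hypot(*(v-c))*1e3,np.degrees(np.arctan2(*(v-c)[::-1]))%360)
K,P=cam('scene')
for q in [(608,225),(740,270),(575,280)]: print('tray',ray(K,P,(q[0]/4+160,q[1]/4+130),.009))
for q in [(292,128),(268,285)]: print('flask,beaker', ray(K,P,(q[0]/4+160,q[1]/4+130) if q[1]==128 else q,0))
E
```

```text
scene centre [0.5107 0.2852]
Ta [0.5703 0.3454] 84.67489396631417 45.32381829172694
Tb [0.489  0.3678] 85.41551830443977 104.71746401023395
Ga [0.429  0.3089] 85.08711225546641 163.83660954064825
Gb [0.4504 0.2234] 86.36800948043665 225.6892755336592
Ca [0.5921 0.2628] 84.36794843676691 344.613526990826
Cb [0.5336 0.2029] 85.44373498520929 285.5301982510257
nut [0.5127 0.286 ] 2.0942556794593763 21.398851184492926
side centre [0.5107 0.2937]
Ta [0.5715 0.3533] 85.20718520883118 44.411411619315466
Tb [0.4883 0.3772] 86.4054994552364 105.00626732436795
Ga [0.4275 0.315 ] 85.77781947079613 165.67014569069536
Gb [0.45   0.2331] 85.74765614876341 224.9449756844589
Cb [0.5343 0.2113] 85.74887764486772 285.98486357324566
Ca [0.5924 0.2724] 84.42597132224691 345.37992571091166
tray [0.7031 0.1491 0.009 ]
tray [0.7132 0.0567 0.009 ]
tray [0.6435 0.142  0.009 ]
flask,beaker [0.6745 0.3962 0.    ]
flask,beaker [0.3825 0.0847 0.    ]
```

```bash
python3 - <<'E'
from h import *
q=lambda t:[np.cos(t/2),np.sin(t/2),0,0]
p=[0.49,0.25,0.34]
for t in (0,.5,-.5,1.5,-1.5,3): 
    s=r.solve_ik(p,q(t)); print(t,s)
r.move_pose(p,q(0.))
K,P=wristcam(); im=imaging.get_image('wrist'); cv2.imwrite('pics/w1.png',im[:,:,::-1]); np.savez('w1.npz',K=K,P=P)
print(state()['clock'],state()['position'])
E
```

```text
0 [ 0.7563  0.2493  0.33    0.     -1.6515  0.8145]
0.5 [ 0.7563  0.2493  0.33    0.     -1.6515  1.3145]
-0.5 [ 0.7563  0.2493  0.33    0.     -1.6515  0.3145]
1.5 [ 0.7563  0.2493  0.33    0.     -1.6515  2.3145]
-1.5 [ 0.7563  0.2493  0.33    0.     -1.6515 -0.6855]
3 [ 0.7563  0.2493  0.33    0.     -1.6515 -2.4687]
1.55 [0.4895 0.2508 0.3395]
```

View pics/w1.png

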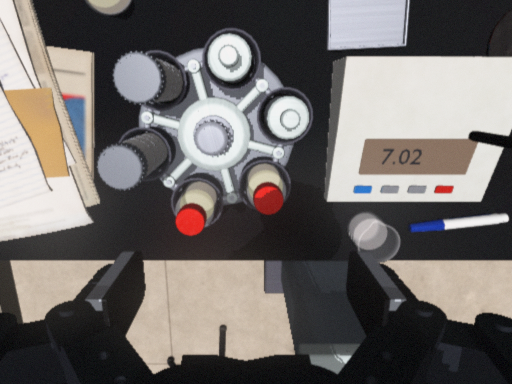

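```bash
python3 - <<'E'
from h import *
d=np.load('w1.npz');K,P=d['K'],d['P']
w=dict(a=(139,77,.139),b=(121,167,.139),c=(191,221,.121),d=(268,199,.121),e=(289.5,118.5,.119),f=(229,54.5,.119))
pts={k:ray(K,P,v[:2],v[2])[:2] for k,v in w.items()}
c=np.mean(list(pts.values()),0);print(c,'nut',ray(K,P,(213,136),.09))
for k,v in pts.items(): print(k,v,np.hypot(*(v-c))*1e3,np.degrees(np.arctan2(*(v-c)[::-1]))%360)
for u in [(328,49),(406,47),(330,0),(408,0)]: print('tray',ray(K,P,u,.009))
# project bucket mouths for check
im=cv2.imread('pics/w1.png')
for k in range(6):
    a=np.radians(45+60*k)
    for rr,z in((.033,.06),(.0,.06)):
        for t in np.arange(0,2*np.pi,.15):
            p=[c[0]+.086*np.cos(a)+rr*np.cos(t),c[1]+.086*np.sin(a)+rr*np.sin(t),z]
            u=proj(K,P,p); cv2.circle(im,(int(round(u[0]*4)),int(round(u[1]*4))),3,(0,255,0),-1,shift=2)
cv2.imwrite('pics/w1o.png',cv2.resize(im[0:260,60:340],None,fx=2.2,fy=2.2))
E
```

```text
[0.5139 0.2875] nut [0.5163 0.2855 0.09  ]
a [0.5749 0.3462] 84.62408012734953 43.943965850485625
b [0.4923 0.3708] 86.13376355251091 104.5408668048492
c [0.4296 0.3086] 86.91367196550844 165.92799296107623
d [0.4542 0.2266] 85.23638458227938 225.5305905247728
e [0.5368 0.2068] 83.87709401476589 285.85158912155424
f [0.5957 0.2658] 84.63397388961869 345.1308575808757
tray [0.6131 0.1484 0.009 ]
tray [0.6154 0.0525 0.009 ]
tray [0.6671 0.1496 0.009 ]
tray [0.6671 0.0569 0.009 ]
```

View pics/w1o.png

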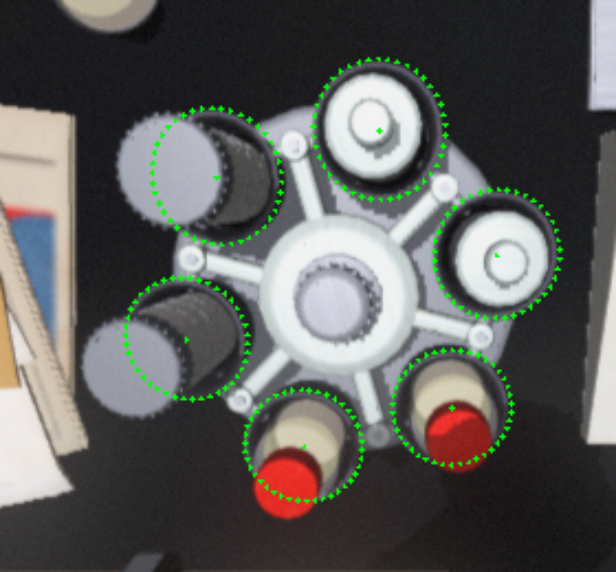

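```bash
cat >> h.py <<'E'
C=np.array([.5135,.287]); TH0=np.radians(45.2)
def bk(k): a=TH0+np.radians(60)*k; return C+.086*np.array([np.cos(a),np.sin(a)])
TRAY=np.array([.661,.100])
q=lambda deg:[np.cos(np.radians(deg)/2),np.sin(np.radians(deg)/2),0,0]
ZC=.285
def st(m): s=state(); print(m,'t=%.2f'%s['clock'],s['position'],'w=%.4f'%s['gripper_width'],'F',s['wrist_force'])
def shot(n,name):
    im=imaging.get_image(n); cv2.imwrite('pics/%s.png'%name,im[:,:,::-1]); return im
E
python3 - <<'E'
from h import *
K,P=cam('scene'); print('wash base',ray(K,P,(287,174),0)); K,P=cam('side')
print('side wash base', ray(K,P,(178,210),0), 'lamp', ray(K,P,(297,170),.1))
for u,z in (((351,211),.1),((351,211),.15)): print(ray(*cam('scene'),u,z))
for n,p,t,h in (('a',bk(0),-45,.021+.11),('c',bk(2),-105,.021+.097),('e',bk(4),15,.021+.096),('tray',TRAY,-45,.113),('tray',TRAY,15,.113)):
    for z in (h,ZC): print(n,p,t,z,r.solve_ik([*p,z],q(t)))
E
```

```text
wash base [0.7181 0.2362 0.    ]
side wash base [0.7369 0.2526 0.    ] lamp [0.4727 0.12   0.1   ]
[0.5854 0.0037 0.1   ]
[ 0.5355 -0.0075  0.15  ]
a [0.5741 0.348 ] -45 0.131 [ 0.777   0.5453  0.2484  0.     -1.2739  0.0084]
a [0.5741 0.348 ] -45 0.285 [ 0.777   0.5084  0.576   0.     -1.6384  0.0084]
c [0.4304 0.309 ] -105 0.11800000000000001 [ 0.9184  0.2932 -0.1826  0.     -1.095  -1.1802]
c [0.4304 0.309 ] -105 0.285 [ 0.9184  0.2068  0.1377  0.     -1.5016 -1.1802]
e [0.536 0.204] 15 0.117 [ 0.6362  0.3732 -0.0674  0.     -1.1302  1.1964]
e [0.536 0.204] 15 0.285 [ 0.6362  0.296   0.2557  0.     -1.5305  1.1964]
tray [0.661 0.1  ] -45 0.113 [ 0.3832  0.551   0.2108  0.     -1.2306  0.4022]
tray [0.661 0.1  ] -45 0.285 [ 0.3832  0.5018  0.5652  0.     -1.6342  0.4022]
tray [0.661 0.1  ] 15 0.113 [ 0.3832  0.551   0.2108  0.     -1.2306  1.4494]
tray [0.661 0.1  ] 15 0.285 [ 0.3832  0.5018  0.5652  0.     -1.6342  1.4494]
```

```bash
python3 - <<'E'
from h import *
p=bk(0)
command_gripper(.066,40)
r.move_pose([*p,ZC],q(-45))
c=r.movel([*p,.131],feed=.12,max_force=10); st('down %s'%c)
K,P=wristcam(); shot('wrist','ga_w')
command_gripper(.03,60); st('closed')
shot('side','ga_s')
E
```

```text
down False t=4.11 [0.5745 0.3483 0.132 ] w=0.0658 F [0.2172 0.2391 0.7152]
closed t=4.49 [0.5746 0.3483 0.1319] w=0.0428 F [-0.2049 -0.5407  4.0143]
```

View pics/ga_s.png

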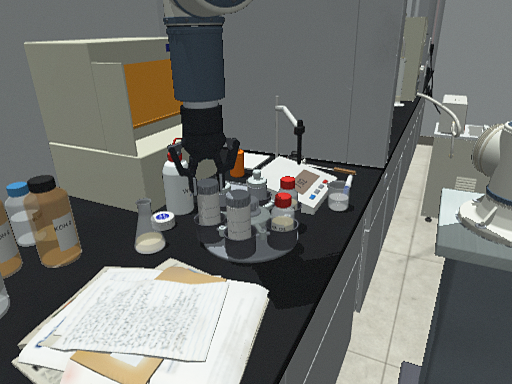

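View pics/ga_w.png

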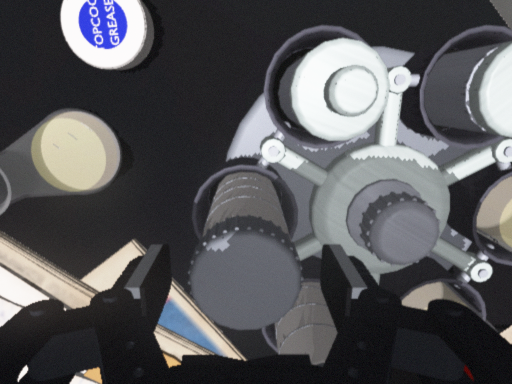

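```bash
python3 - <<'E'
from h import *
K,P=wristcam(); print('cap centre',ray(K,P,(246,280),.139), bk(0))
r.movel([*bk(0),ZC],feed=.15); st('up')
r.movel([*TRAY,ZC],feed=.2); st('over tray')
c=r.movel([*TRAY,.145],feed=.15,max_force=15); st('low %s'%c)
shot('scene','tr_s'); shot('side','tr_si'); 
E
```

```text
cap centre [0.5755 0.3469 0.139 ] [0.5741 0.348 ]
up t=5.72 [0.5736 0.3479 0.2835] w=0.0427 F [ 0.5905 -0.1271 -1.3162]
over tray t=7.18 [0.6608 0.101  0.285 ] w=0.0423 F [-0.1976 -0.2559 -1.8773]
low False t=8.27 [0.6617 0.1002 0.1463] w=0.0424 F [ 0.4065  0.5249 -1.0532]
```

View pics/tr_s.png

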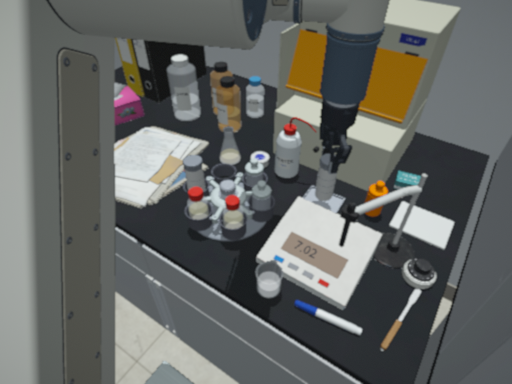

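View pics/tr_si.png

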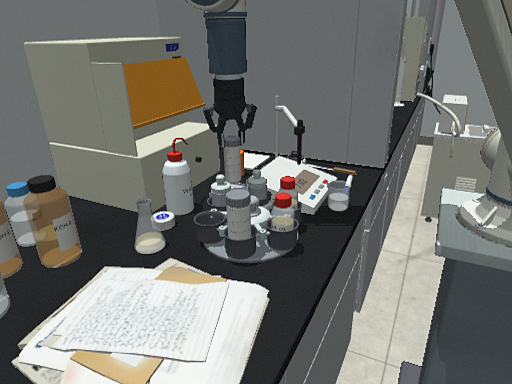

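```bash
python3 - <<'E'
from h import *
c=r.movel([*TRAY,.109],feed=.05,max_force=5); st('down %s'%c)
command_gripper(.066); st('open')
r.movel([*TRAY,.20],feed=.2)
shot('scene','tr_s2')
p=bk(2)
r.movel([.6,.16,ZC],feed=.3,frame=None)
r.move_pose([*p,ZC],q(-105)); st('over c')
K,P=wristcam(); np.savez('w2.npz',K=K,P=P); shot('wrist','w2')
E
```

```text
down True t=8.97 [0.661  0.0996 0.1139] w=0.0427 F [ 1.6003 -0.1484  3.3945]
open t=9.32 [0.6599 0.0998 0.1126] w=0.0661 F [ 0.4219 -0.3762 -0.4483]
over c t=11.81 [0.4308 0.3085 0.2844] w=0.0660 F [0.116  0.5703 0.1437]
```

View pics/tr_s2.png

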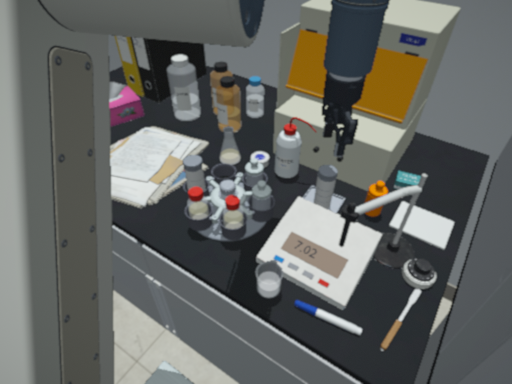

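View pics/w2.png

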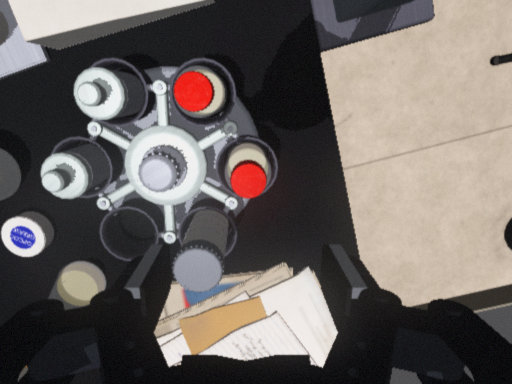

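```bash
python3 - <<'E'
from h import *
d=np.load('w2.npz');K,P=d['K'],d['P']
print('a mouth',ray(K,P,(130.5,233),.06),bk(0)); print('c cap',ray(K,P,(249,180),.121),bk(2)); print('c mouth',ray(K,P,(248,165),.06));print('e',ray(K,P,(89.5,93),.119),bk(4))
im=cv2.imread('pics/w2.png')
for k in range(6):
    b=bk(k)
    for rr,z in((.033,.06),(.0,.06)):
        for t in np.arange(0,2*np.pi,.15):
            u=proj(K,P,[b[0]+rr*np.cos(t),b[1]+rr*np.sin(t),z]); cv2.circle(im,(int(round(u[0]*4)),int(round(u[1]*4))),3,(0,255,0),-1,shift=2)
cv2.imwrite('pics/w2o.png',cv2.resize(im[40:300,20:300],None,fx=2.2,fy=2.2))
E
```

```text
a mouth [0.5719 0.3484 0.06  ] [0.5741 0.348 ]
c cap [0.4275 0.3095 0.121 ] [0.4304 0.309 ]
c mouth [0.4277 0.3085 0.06  ]
e [0.5344 0.2058 0.119 ] [0.536 0.204]
```

View pics/w2o.png

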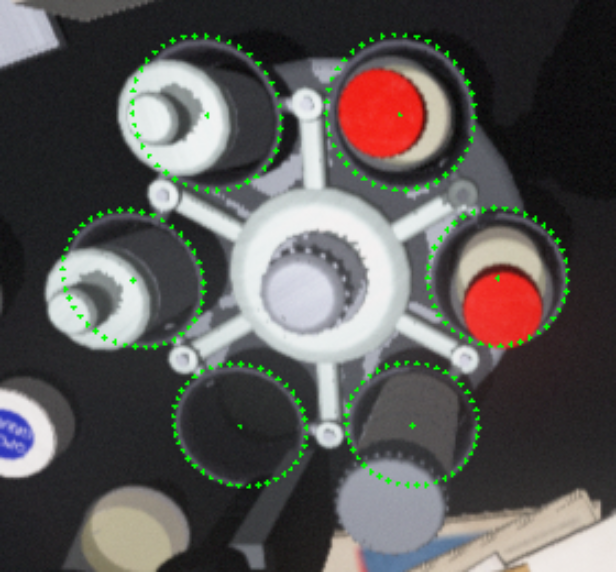

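```bash
sed -i 's/C=np.array(\[.5135,.287\])/C=np.array([.512,.2873])/' h.py; python3 - <<'E'
from h import *
p=bk(2)
command_gripper(.056,40)
c=r.movel([*p,.119],feed=.12,max_force=8); st('down %s'%c)
shot('wrist','gc_w')
command_gripper(.02,50); st('closed')
shot('scene','gc_s'); shot('side','gc_si')
E
```

```text
down False t=13.66 [0.4292 0.3096 0.1197] w=0.0561 F [-0.327  -0.6185  0.776 ]
closed t=14.06 [0.4292 0.3096 0.1197] w=0.0297 F [-0.7027  0.166   4.0312]
```

View pics/gc_w.png

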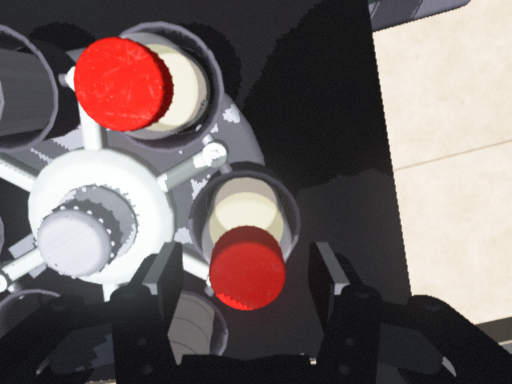

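View pics/gc_si.png

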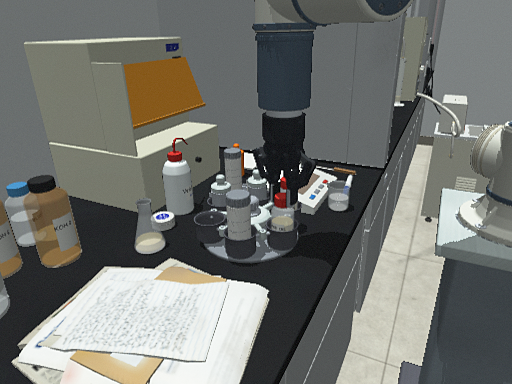

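```bash
python3 - <<'E'
from h import *
p=bk(2); a=bk(0)
r.movel([*p,ZC],feed=.18); st('up')
r.move_pose([*a,ZC],q(-45)); st('over a')
c=r.movel([*a,.175],feed=.15,max_force=10); st('low %s'%c)
shot('side','pa_si'); shot('scene','pa_s'); shot('wrist','pa_w')
E
python3 -c "
import cv2,numpy as np
a=cv2.imread('pics/pa_si.png')[100:290,110:340];b=cv2.imread('pics/pa_w.png')
cv2.imwrite('pics/pa_z.png',cv2.resize(a,None,fx=3,fy=3))"
```

```text
up t=15.23 [0.4283 0.309  0.2835] w=0.0302 F [ 0.3508 -0.2862 -1.3279]
over a t=16.33 [0.5723 0.3483 0.2846] w=0.0303 F [ 0.6769  0.1125 -1.0802]
low False t=17.22 [0.5731 0.3486 0.1765] w=0.0299 F [-0.0283 -0.2748 -1.1668]
```

View pics/pa_z.png

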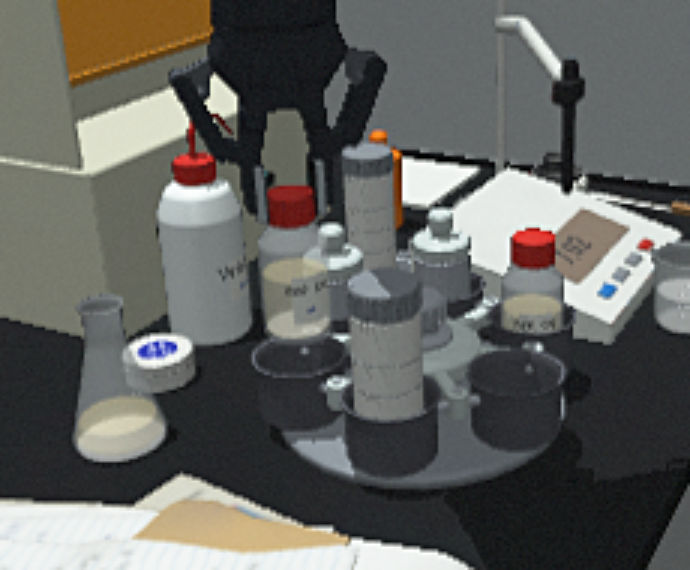

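View pics/pa_w.png

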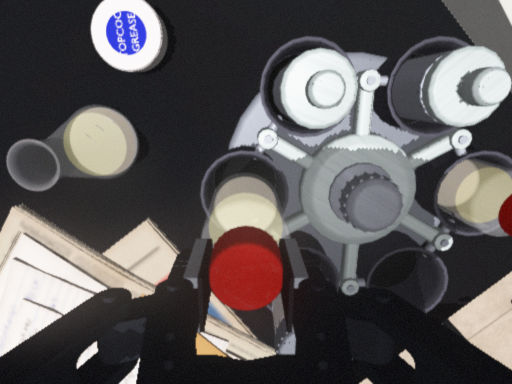

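```bash
python3 - <<'E'
from h import *
a=bk(0)
c=r.movel([*a,.113],feed=.07,max_force=6); st('down %s'%c)
shot('side','pa2_si')
if state()['position'][2]<.124:
    command_gripper(.056); st('open')
    r.movel([*a,.2],feed=.15); st('up')
    shot('side','pa3_si')
E
python3 -c "
import cv2,numpy as np,glob
for f in ('pa2_si','pa3_si'):
  try:
    a=cv2.imread('pics/%s.png'%f)[100:290,110:340]
    cv2.imwrite('pics/%s_z.png'%f,cv2.resize(a,None,fx=3,fy=3))
  except Exception as e: print(e)"
```

```text
down True t=18.10 [0.5722 0.3476 0.1197] w=0.0298 F [ 0.576  -0.5705  2.7604]
open t=18.52 [0.5712 0.3474 0.1184] w=0.0562 F [ 0.3776  0.016  -0.153 ]
up t=19.21 [0.572  0.3482 0.1988] w=0.0559 F [-0.5917 -0.5245 -0.9177]
```

View pics/pa3_si_z.png

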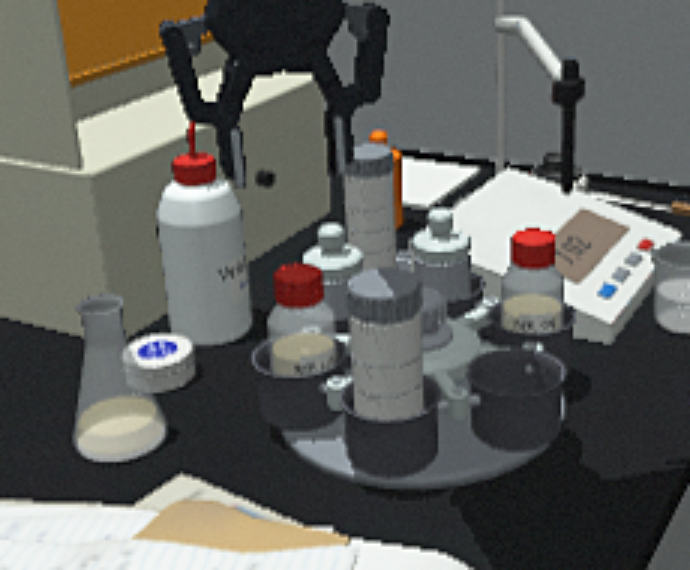

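```bash
python3 - <<'E'
from h import *
e=bk(4)
r.movel([*bk(0),ZC],feed=.25)
command_gripper(.046,40)
r.move_pose([*e,ZC],q(15)); st('over e')
c=r.movel([*e,.118],feed=.1,max_force=6); st('down %s'%c)
shot('wrist','ge_w')
command_gripper(.008,60); st('closed')
shot('side','ge_si')
E
python3 -c "
import cv2
a=cv2.imread('pics/ge_si.png')[100:290,110:340]
cv2.imwrite('pics/ge_z.png',cv2.resize(a,None,fx=3,fy=3))"
```

```text
over e t=21.11 [0.5346 0.2046 0.2849] w=0.0461 F [-0.4424 -0.2264  0.0241]
down False t=22.93 [0.5349 0.2045 0.1186] w=0.0459 F [-0.7789  0.7254 -0.2377]
closed t=23.35 [0.5348 0.2045 0.1185] w=0.0173 F [-1.0201  0.3219  2.7732]
```

View pics/ge_w.png

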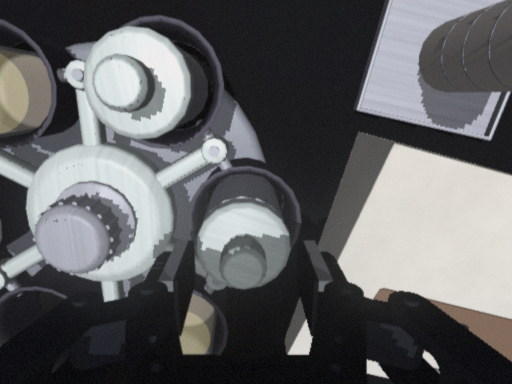

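View pics/ge_z.png

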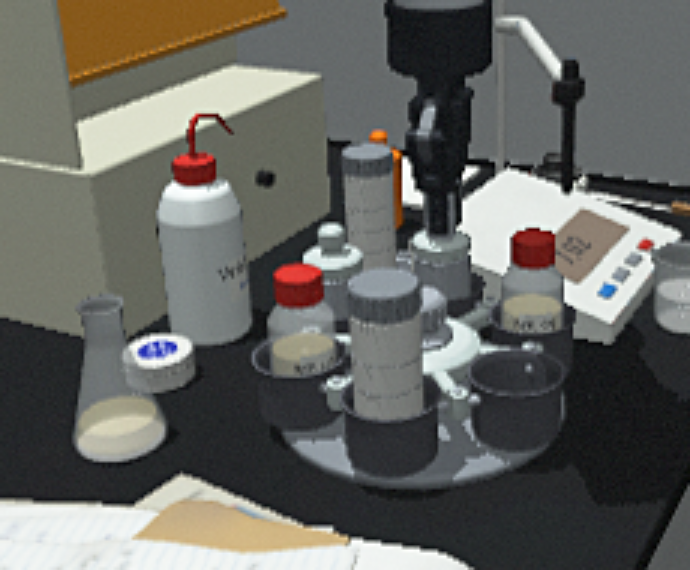

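```bash
python3 - <<'E'
from h import *
K,P=wristcam(); print('knob',ray(K,P,(243,263),.119),bk(4))
e=bk(4);c0=bk(2)
r.movel([*e,ZC],feed=.12); st('up')
shot('side','ge2')
r.movel([.45,.24,ZC],feed=.2)
r.move_pose([*c0,ZC],q(-15)); st('over c')
c=r.movel([*c0,.175],feed=.12,max_force=10); st('low %s'%c)
shot('side','pc_si'); shot('wrist','pc_w');shot('scene','pc_s')
E
python3 -c "
import cv2,numpy as np
a=cv2.imread('pics/pc_si.png')[100:290,180:350]; b=cv2.imread('pics/pc_s.png')[100:290,130:300]
cv2.imwrite('pics/pc_z.png',cv2.resize(np.hstack([a,b]),None,fx=2.3,fy=2.3))"
```

```text
knob [0.5397 0.2069 0.119 ] [0.5345 0.2043]
up t=24.94 [0.5342 0.2042 0.2841] w=0.0171 F [-0.325   0.2576 -1.6532]
over c t=26.27 [0.4294 0.3088 0.2847] w=0.0174 F [ 0.1447 -0.9096 -2.1938]
low False t=27.33 [0.4293 0.3095 0.1759] w=0.0167 F [-0.4781  0.2    -1.3378]
```

View pics/pc_z.png

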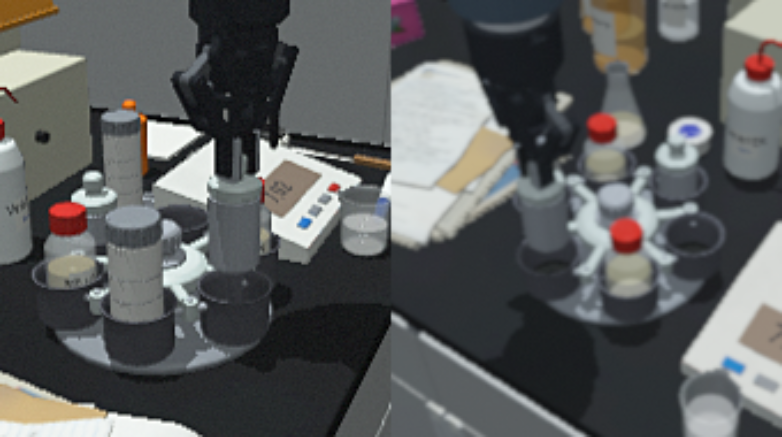

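View pics/pc_w.png

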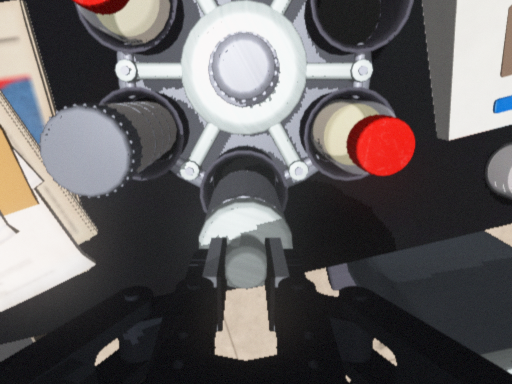

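```bash
python3 - <<'E'
from h import *
K,P=wristcam(); 
for u in [(247,260),(247,255)]: print('knob',ray(K,P,u,.177))
print('mouth c by wrist', ray(K,P,(243,193),.06), bk(2), 'cap', ray(K,P,(245,243),.156))
# underside centre from side and scene: bottom-front edge
K,P=cam('side'); s=2.3
for n,px in(('bottom',(234,262)),('captop',(234,183))):
    u=(px[0]/s+180,px[1]/s+100); print(n,ray(K,P,u,.079 if n=='bottom' else .156))
E
python3 -c "
import cv2,numpy as np
a=cv2.imread('pics/pc_w.png')[140:310,160:340]
cv2.imwrite('pics/pcw_z.png',cv2.resize(a,None,fx=3.5,fy=3.5))"
```

```text
knob [0.4358 0.3071 0.177 ]
knob [0.4379 0.3065 0.177 ]
mouth c by wrist [0.4309 0.311  0.06  ] [0.4289 0.3093] cap [0.434  0.3085 0.156 ]
bottom [0.4333 0.3069 0.079 ]
captop [0.4295 0.317  0.156 ]
```

View pics/pcw_z.png

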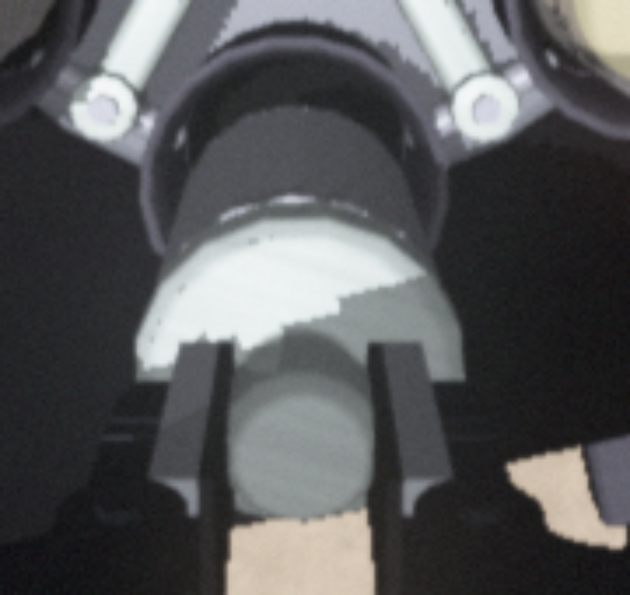

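```bash
python3 - <<'E'
from h import *
c0=bk(2)+[-.002,.001]
c=r.movel([*c0,.113],feed=.07,max_force=6); st('down %s'%c)
shot('side','pc2_si')
if state()['position'][2]<.1225:
    command_gripper(.046); st('open')
    r.movel([*c0,.2],feed=.15); st('up')
    shot('side','pc3_si')
E
python3 -c "
import cv2,os
for f in ('pc3_si','pc2_si'):
  if os.path.exists('pics/%s.png'%f):
    a=cv2.imread('pics/%s.png'%f)[100:290,110:340]
    cv2.imwrite('pics/pc2_z.png',cv2.resize(a,None,fx=3,fy=3));break"
```

```text
down True t=28.24 [0.4269 0.3099 0.1184] w=0.0169 F [-1.42    0.5021  4.9863]
open t=28.68 [0.426  0.3092 0.1172] w=0.0459 F [-0.0273 -0.6328  0.2823]
up t=29.38 [0.4263 0.31   0.199 ] w=0.0462 F [ 0.6366  0.4696 -1.7138]
```

View pics/pc2_z.png

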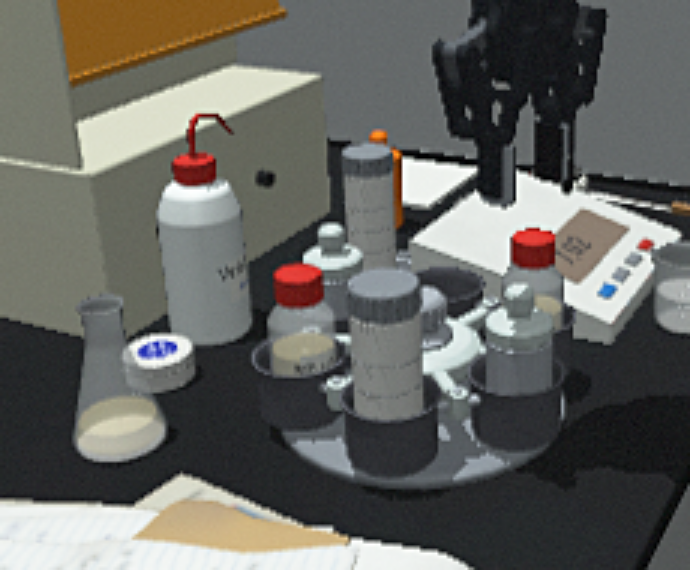

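```bash
python3 - <<'E'
from h import *
r.movel([*state()['position'][:2],ZC],feed=.2)
command_gripper(.066,40)
r.move_pose([.56,.19,ZC],q(-45))
r.movel([*TRAY,ZC],feed=.25)
c=r.movel([*TRAY,.115],feed=.12,max_force=8); st('down %s'%c)
shot('wrist','gt_w')
command_gripper(.03,60); st('closed')
r.movel([*TRAY,ZC],feed=.15); st('up')
e=bk(4)
r.movel([.58,.18,ZC],feed=.2)
r.move_pose([*e,ZC],q(15)); st('over e')
c=r.movel([*e,.185],feed=.12,max_force=10); st('low %s'%c)
shot('side','pe_si'); shot('wrist','pe_w');shot('scene','pe_s')
E
python3 -c "
import cv2,numpy as np
a=cv2.imread('pics/pe_si.png')[100:290,180:350]; b=cv2.imread('pics/pe_s.png')[70:260,170:340]
cv2.imwrite('pics/pe_z.png',cv2.resize(np.hstack([a,b]),None,fx=2.3,fy=2.3))"
```

```text
down False t=33.35 [0.6615 0.1001 0.1159] w=0.0657 F [ 0.6289 -0.3413 -0.0301]
closed t=33.73 [0.6615 0.0999 0.1159] w=0.0423 F [-0.4059  0.2061  4.2822]
up t=35.01 [0.6606 0.1    0.2837] w=0.0429 F [ 0.2666 -0.1441 -2.0799]
over e t=36.64 [0.5351 0.2037 0.2847] w=0.0425 F [-1.1239  0.0297 -2.1042]
low False t=37.62 [0.5351 0.2045 0.1859] w=0.0425 F [-0.1538  0.1331 -1.5592]
```

View pics/pe_z.png

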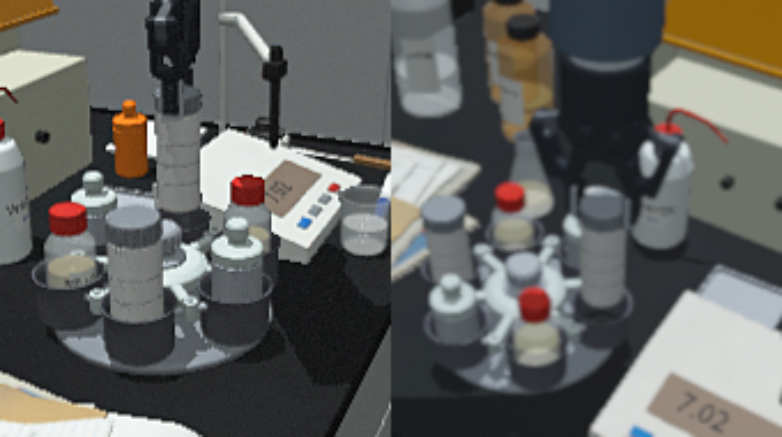

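View pics/pe_w.png

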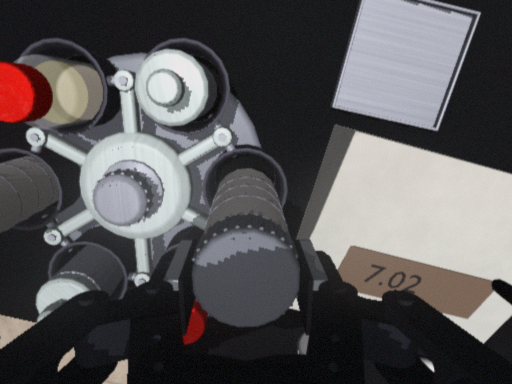

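```bash
python3 - <<'E'
from h import *
e=bk(4)
c=r.movel([*e,.127],feed=.07,max_force=6); st('down %s'%c)
shot('side','pe2_si'); shot('wrist','pe2_w')
if state()['position'][2]<.137:
    command_gripper(.066); st('open')
    r.movel([*e,ZC],feed=.15); st('up')
    r.move_pose([.49,.25,.34],q(0))
    K,P=wristcam(); np.savez('w9.npz',K=K,P=P)
    shot('wrist','w9');shot('side','pe3_si'); shot('scene','pe3_s')
E
python3 -c "
import cv2,os
for f in ('pe3_si','pe2_si'):
  if os.path.exists('pics/%s.png'%f):
    a=cv2.imread('pics/%s.png'%f)[100:290,110:340]
    cv2.imwrite('pics/pe2_z.png',cv2.resize(a,None,fx=3,fy=3));break"
```

```text
down True t=38.47 [0.5345 0.2033 0.1336] w=0.0426 F [ 0.6968 -1.673   2.8331]
open t=38.92 [0.5332 0.2036 0.1326] w=0.0657 F [-0.255   0.0706  0.2156]
up t=40.08 [0.5341 0.2042 0.2839] w=0.0661 F [-0.0674  0.3651  0.1095]
```

View pics/pe2_z.png

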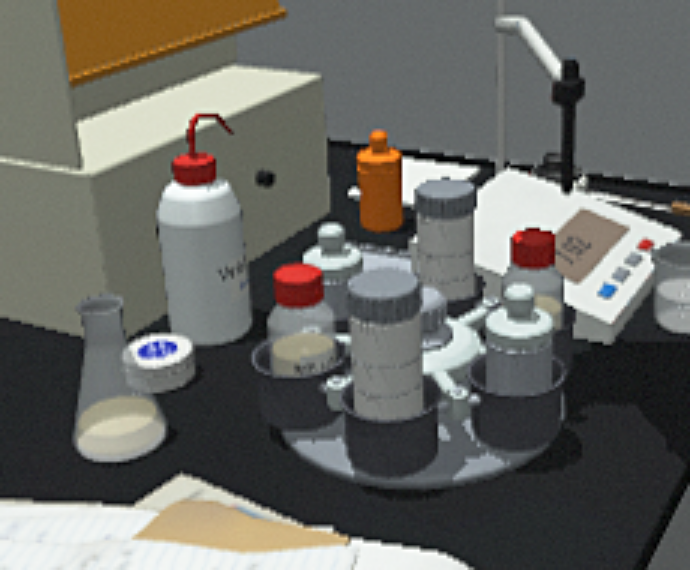

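View pics/w9.png

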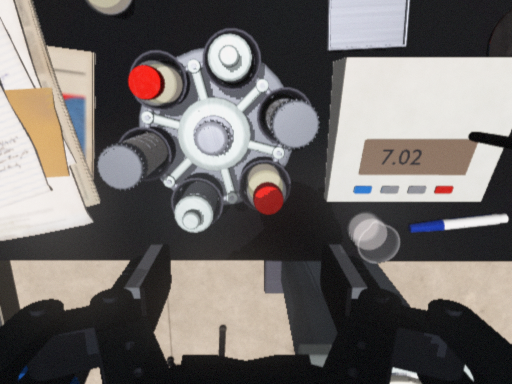

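Opposite pairs look right: T (121,167)/(293,123), G (146,82)/(268,199), C (195,213)/(229,54). Now the numbers.

```bash
python3 - <<'E'
from h import *
d=np.load('w9.npz');K,P=d['K'],d['P']
w=dict(a=(146,82,.121),b=(121,167,.139),c=(194,216,.119),d=(268,199,.121),e=(294,124,.139),f=(229,54.5,.119))
pts={k:ray(K,P,v[:2],v[2])[:2] for k,v in w.items()}
c=np.mean(list(pts.values()),0);print(c)
for k,v in pts.items(): print(k,v,'r mm',np.hypot(*(v-c))*1e3)
for a,b in('ad','be','cf'): print(a,b,np.linalg.norm(pts[a]-pts[b])*1e3)
# heights: side view of cap centre vs. projection of the seated cap position
Ks,Ps=cam('side')
for k,v in pts.items(): print(k,'side px if seated',proj(Ks,Ps,[*v,w[k][2]]))
b=np.load('w1.npz')
E
python3 -c "
import cv2
a=cv2.imread('pics/w9.png')[30:240,90:330]
cv2.imwrite('pics/w9_z.png',cv2.resize(a,None,fx=2.8,fy=2.8))"
```

```text
[0.5135 0.2866]
a [0.5711 0.3455] r mm 82.33954748971519
b [0.4921 0.3711] r mm 87.10873226387912
c [0.4344 0.3055] r mm 81.27165174208724
d [0.4542 0.2266] r mm 84.31666362361696
e [0.5333 0.205 ] r mm 83.97684333198397
f [0.5958 0.266 ] r mm 84.87423818011408
a d 166.65564938707746
b e 171.08339564399688
c f 166.14348256873902
a side px if seated [210.0801 190.2069]
b side px if seated [238.2954 193.369 ]
c side px if seated [281.5728 194.9533]
d side px if seated [287.4805 178.3306]
e side px if seated [258.2568 162.2492]
f side px if seated [220.4838 175.7677]
```

View pics/w9_z.png

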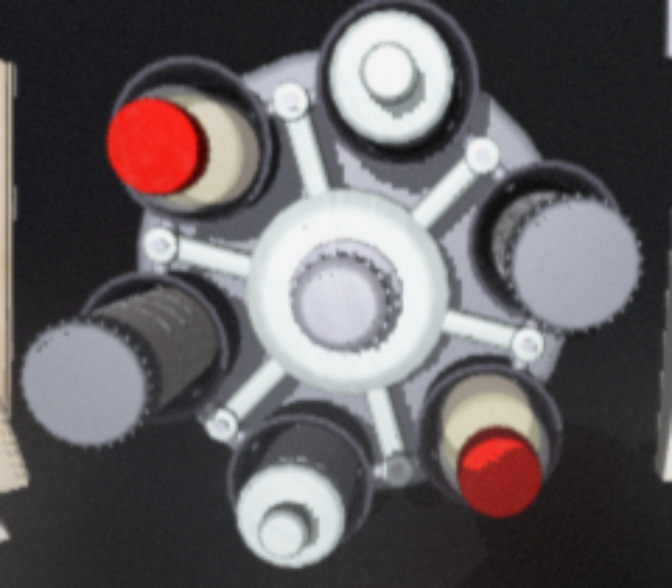

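```bash
python3 - <<'E'
from h import *
st('final'); job_done()
E
```

```text
final t=40.68 [0.4899 0.2495 0.3385] w=0.0657 F [ 0.6179  0.0619 -0.3234]
the job is handed in; nothing more can be done
```

I rearranged the rotor in four moves and handed the job in at 40.7 s of the 96 s allowed. `job_done()` gives no verdict, so the result rests on my own checks.

**Moves:** The tall bottle at 45° went to the tray. The glass bottle at 165° went to 45°, the canister at 285° went to 165°, and the tall bottle in the tray went to 285°. The other three bottles stayed where they were.

**Last checks:**
- **Pairs:** In the final pictures each kind stands opposite its own, about 171 mm apart for the tall bottles, 167 mm for the glass and 166 mm for the canisters. The limit is 160 mm.
- **Distance from the axis:** All six are about 81–87 mm out, within the 77–95 mm allowed.
- **Seating:** Each moved bottle touched down at the height expected for the bucket floor. All six look upright in the final pictures, and the side camera agrees with fully seated positions to about 2 pixels.
- **Surroundings:** The beaker and flask look unmoved, the tray is empty and the gripper was clear of everything.

**Disagreements:** My first hand-read centres for the rotor differed by up to 8 mm in y between the cameras. I settled it with two wrist views, which gave a centre good to about 2 mm. My wrist reading of the canister at 165° also varied by several mm, because the knob's centre was hard to pick out. Even the lowest figure, 81 mm from the axis, is within limits.

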